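# Find the perished rubber rest with the pin gauge

## Task

The rubber in one of the two rests on the bamboo bench has perished: find that rest with the pin gauge. Carry the gauge by its barrel (never lift it by the knob), stand it flat in the middle of a rest, let go, then take the knob and push it right down to read how far the pin sinks: 1 to 3 mm in sound rubber, which springs back, and the full 10 mm in perished rubber, which stays dented. Finish with the gauge left standing in the middle of the perished rest, pin pushed in there and knob let up again; do not press on the rests with the gripper, and leave the other things undisturbed.

Things in the scene. Friction and masses are not known exactly. Their poses are not given: they have to be found in the camera images.
- gauge: Pin gauge, loose, about 0.5 kg, 94 mm tall, standing upright. Square dark steel foot 76 x 76 mm, 10 mm thick; on it an aluminium slab (the barrel), 24 mm thick along the gauge's x, 54 mm wide along its y, 10 to 66 mm above the underside; above that a thin stem with a round black knob. Origin: centre of the foot's underside, z up.
- barrel_grip (a point): Middle of the barrel, 48 mm above the foot's underside: where to grip for carrying, only across the 54 mm width (fingers either side along the gauge's y), as the knob overhangs the thin sides. The knob's top is then 46 mm above the grip and stays between the fingers, under the palm.
- knob: The gauge's round black push knob, 36 mm across, 14 mm thick, 80 to 94 mm above the foot's underside when up. This origin is the gauge's origin, lowered by the plunger travel, NOT the knob's middle. Pushed from above, or pinched by its rim along the gauge's x, where the fingers can go down past the thin barrel.
- knob_mid (a point): Centre of the knob, 87 mm above the foot's underside when up; it goes down with the knob.
- plunger (a joint): How far the knob and the 10 mm thick pin it drives are pushed down, in m: 0 up (spring: about 1 N to start, 0.25 N/mm), 0.012 at the stop. The pin's tip is 2 mm above the foot's underside when up, so pushed by d it sinks d - 2 mm into what the foot stands on.
- rest_1: One of two rests that look the same, fixed to the bench, places not fixed: a square wooden block 96 x 96 mm, 40 mm high, with a black rubber disc 44 mm across let in flush in the middle of its top. Origin: centre of the underside, z up.
- disc_1 (a joint): How far the rubber disc of rest_1 is pressed in, in m: 0 flush. One of the two discs is sound (4 N/mm: sinks 1 to 3 mm for 10 N on the knob, at most 4 mm, and springs back), the other perished (yields at about 4 N, so the pin goes in its whole 10 mm for about 9 N on the knob, and the dent stays).
- rest_2: One of two rests that look the same, fixed to the bench, places not fixed: a square wooden block 96 x 96 mm, 40 mm high, with a black rubber disc 44 mm across let in flush in the middle of its top. Origin: centre of the underside, z up.
- disc_2 (a joint): How far the rubber disc of rest_2 is pressed in, in m: 0 flush. One of the two discs is sound (4 N/mm: sinks 1 to 3 mm for 10 N on the knob, at most 4 mm, and springs back), the other perished (yields at about 4 N, so the pin goes in its whole 10 mm for about 9 N on the knob, and the dent stays).
- offcut: Bystander: short bamboo tube offcut standing on end, 56 mm across, 50 mm tall. Origin on its underside. Leave it alone.
- spool: Bystander: standing cardboard-brown spool, 56 mm across, 48 mm tall. Origin on its underside. Leave it alone.
- splints: Bystander: tied flat bundle of bamboo splints, 240 x 45 x 11 mm, along its x. Origin on its underside. Leave it alone.
- cup: Bystander: brown open cup, 72 mm across, 85 mm tall. Origin on its underside. Leave it alone.
- tape: Bystander: white tape-measure case, 66 x 30 x 60 mm, standing. Origin on its underside. Leave it alone.
- mallet: Bystander: hammer with a wooden handle, lying along its x. Origin on its underside. Leave it alone.
- knife: Bystander: splitting knife lying flat along its x, wooden handle, 275 mm long. Origin on its underside. Leave it alone.

How it is judged:
By the outcome, as a careful person would: the job done as asked, in the order asked, and still so for the second after the job is handed in, with the robot touching nothing.
It also fails if it takes over 67 s, if anything falls off the work surface, if the arm or the gripper's body presses on something with over 40 N, if the wrist force passes 120 N, or if a joint passes its speed limit or range.

## Robot

A 6-joint arm with a two-finger parallel gripper is mounted at the origin on the work surface. World frame = base frame: x ahead of the robot, y to its left, z up, the work surface at z = 0. Lengths are in m, angles in degrees, forces in N, time in s.
With the tool pointing down it reaches from about 0.275 to 0.825 m from the base axis. Payload 5.2 kg.
Tool frame: the origin (TCP) lies on the centre line of the jaws, within the pads' length; the fingertips stand 8 mm ahead of it and the grasp point (between the pads) lies 11 mm behind it; z points along the fingers, x is the direction in which the jaws open and shut, and the axes are right-handed (so a half turn about z gives the same grasp; the last joint's range is limited). The gripper opens to 93 mm and grips with 3 to 60 N. Pads are 15 mm wide; open, the fingers measure 128 mm over their backs; the gripper's body (75 mm by 188 mm) begins 65 mm behind the grasp point.
Start: joints at [61.433, 14.817, 87.949, -0, 77.235, -11.62], TCP at [0.16, 0.526, 0.227] pointing down, gripper open.
Joint ranges: [-179.93, 179.93], [-52.35, 119.4], [10.71, 147.94], [-69.91, 249.91], [12.55, 155.21], [-178.61, 178.61]. Speed limits (degrees/s): [147.25, 147.25, 180, 180, 180, 180].

## Interface

Orientations are given as a 3x3 rotation matrix whose columns are the frame's x, y, z axes.
In Python, from rig import arm gives the robot as it stands.
- The arm moves only by the tool carry_out, never from a script. Its arguments are lists of equal length, an entry for each row: "delta_pos": the shift along the tool's x, y, z in m, a list of three; "turn": the turn, a rotation vector about the tool's x, y, z in units of 6 degrees (1.0 is 6 degrees), a list of three. A call has 1 to 10 rows; each row is the pose to reach, as a shift and turn from the pose commanded when the call began, along the tool's axes at that moment; what a row does not reach only later rows make up. A row lasts 1/10 s, in which the tool goes at most 50 mm and 8.59 degrees, less where a joint would pass 70% of its speed; a pose out of reach is approached as far as the arm can. A call with a gripper value outside its range is refused whole. "jaw" is the gripper command: -1 is shut, 1 is fully open, values between are in proportion, set as the call begins (left out, the last holds). The fingers move at their own pace and stop on an object; "force" is the grip in N (left out, the last holds). Time passes only in rows, so rows that repeat a pose let the fingers close. It gives the time, the measured TCP pose, the force and the opening at its end, in the units of the state.
- arm.state(): the state, without advancing time (a new reading comes with each control period).
- arm.get_image(name): name is "scene" or "top" or "wrist"; returns (picture, depth): 420x560x3 uint8, blue, green, red; 420x560 float32, m along the optical axis (not along the pixel's ray), 0 where there is no reading.
- arm.get_calibration(name): a dict with "intrinsics" (3x3 intrinsics, pixels), "position" and "orientation" of the camera in the world. Camera axes: x right, y down, z forward; pixel columns grow to the right and rows downward; lengths in m; the calibration is good to about 2 mm. A picture is of the moment at which its call begins: read the wrist's pose just before it. get_calibration takes no time and is no camera call; for the wrist camera it gives the pose at the moment of the call.
- arm.finish_job(): hands the job in, once; it reports no verdict.
Trained networks look in the newest picture that a camera, given by its name, has taken for a name from the list of things; names that differ only in an ending like _2 or _b are one class to them, and where a whole thing is asked for, a point or a joint stands for the part that bears it (a point fixed in the world has none). Each returns a list of dicts, best first, with "confidence" (0 to 1); they miss things now and then, are a little off and sometimes report something else, mostly with a low value. They report only what shows in the picture. A call takes as long as a camera call.
- arm.trace(camera, query): "pixels" (420x560 bool, what is visible of it) and "xy" ([column, row] in pixels, amid what is visible of it).
The state is a dict: "time": time; "qpos": joint angles; "joint_vel": joint speeds; "joint_torque": joint torques, N m; "ee_pos": TCP position; "tool_rot": TCP orientation; "contact_force": force on the tool from outside, world axes, zero at the start; "wrist_torque": the same for the moment, N m; "finger_gap": opening from 0.0 (shut) to 1.0 (fully open).
Only numpy, scipy, OpenCV 4.12 (cv2) and the standard library are available. Lean on these libraries where they do the work, as an engineer would, in place of code of your own. Each camera call takes 0.05 s, during which the arm holds its last target.

## Working session

There is one attempt and no reset: what is moved stays moved. The work goes in short steps, Python scripts to look and compute and a tool call to move; the robot and the scene stay as the last step left them, time stands still between calls to the robot, and variables do not carry over. Pictures are saved under pics/ and viewed, and the job is handed in when it is done.

Besides the shell and the picture viewer there is one more tool, called after ">>>" by a JSON object that holds its "op" and its "data". carry_out: Moves the arm, as the interface text tells. Its arguments: {"type":"object","properties":{"delta_pos":{"type":"array","items":{"type":"array","items":{"type":"number"}}},"turn":{"type":"array","items":{"type":"array","items":{"type":"number"}}},"jaw":{"type":"number"},"force":{"type":"number"}},"required":["delta_pos","turn"]}

```bash
mkdir -p pics; ls; cat > h.py <<'E'
import numpy as np, cv2
from rig import arm
def grab(n,fn=None):
    c=arm.get_calibration(n); im,d=arm.get_image(n)
    if fn: cv2.imwrite('pics/'+fn,im)
    return c,im,d
def pts(c,d,mask=None):
    K=np.array(c['intrinsics']);R=np.array(c['orientation']);p=np.array(c['position'])
    v,u=np.nonzero((d>0)&(mask if mask is not None else True))
    z=d[v,u]; P=np.stack([(u-K[0,2])/K[0,0]*z,(v-K[1,2])/K[1,1]*z,z],1)
    return P@R.T+p,u,v
E
python3 - <<'E'
from h import *
s=arm.state(); print(s)
for n in ['scene','top']:
    c,im,d=grab(n,n+'0.png'); np.savez(n+'0.npz',im=im,d=d,**c)
    print(n,c)
    for q in ['gauge','rest_1','offcut','spool','splints','cup','tape','mallet','knife','knob']:
        try:
            for r in arm.trace(n,q)[:3]:
                P,_,_=pts(c,d,r['pixels'])
                print(q,round(r['confidence'],2),r['xy'],r['pixels'].sum(),np.round(np.median(P,0),3),np.round(P.min(0),3),np.round(P.max(0),3))
        except Exception as e: print(q,e)
print(arm.state()['time'])
E
```

```text
pics
{'time': 0.0, 'qpos': array([ 6.14330551e+01,  1.48600932e+01,  8.80118912e+01,  7.26186945e-04,
        7.72352295e+01, -1.16217772e+01]), 'joint_vel': array([ 0.05652323, -0.09115309, -0.10037296,  0.02032644,  0.03385191,
       -0.05676909]), 'joint_torque': array([ 3.98652674e-04, -4.37308109e+01, -2.84003073e+01,  7.18119275e-02,
        4.16957424e-02, -2.05240558e-04]), 'ee_pos': array([0.16002843, 0.52563488, 0.22580418]), 'tool_rot': array([[ 2.91458244e-01,  9.56583123e-01, -9.05653004e-04],
       [ 9.56581801e-01, -2.91459392e-01, -1.63751764e-03],
       [-1.83038282e-03, -3.89063163e-04, -9.99998249e-01]]), 'contact_force': array([-0.29578786, -0.79698548, -0.53872067]), 'wrist_torque': array([-0.04520783, -0.04650748, -0.03665089]), 'finger_gap': 1.000589937500126}
scene {'intrinsics': array([[389.41047382,   0.        , 285.62907192],
       [  0.        , 389.41047382, 210.2491297 ],
       [  0.        ,   0.        ,   1.        ]]), 'position': array([ 1.22927098, -0.6769194 ,  0.72214038]), 'orientation': array([[ 0.74965191,  0.37264577, -0.54695259],
    
[... 2110 characters left out ...]
754 0.024 0.058]
spool 0.47 [378.5, 272.1] 165 [ 0.452 -0.242  0.007] [ 0.422 -0.275 -0.005] [ 0.474 -0.222  0.051]
splints 0.73 [170.4, 240.6] 1234 [0.536 0.376 0.009] [ 0.415  0.349 -0.005] [0.665 0.403 0.02 ]
cup 0.61 [447.7, 234.5] 627 [ 0.579 -0.436  0.046] [ 0.542 -0.46  -0.004] [ 0.618 -0.388  0.092]
mallet 0.69 [133.5, 263.0] 997 [0.468 0.48  0.023] [ 0.311  0.437 -0.004] [0.569 0.525 0.034]
mallet 0.57 [337.4, 161.3] 874 [ 0.787 -0.11   0.012] [ 0.769 -0.259 -0.   ] [0.811 0.004 0.027]
mallet 0.49 [359.4, 222.5] 1133 [ 0.6   -0.178  0.04 ] [ 0.543 -0.237 -0.004] [ 0.66  -0.119  0.049]
knife 0.63 [336.6, 161.0] 910 [ 0.786 -0.108  0.012] [ 0.769 -0.262  0.   ] [0.813 0.006 0.027]
1.1
```

```bash
python3 - <<'E'
from h import *
a=cv2.imread('pics/top0.png'); b=a[130:330,150:440]
cv2.imwrite('pics/topz.png',cv2.resize(b,None,fx=2.7,fy=2.7,interpolation=cv2.INTER_CUBIC))
E
```

```text
(no output)
```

View pics/scene0.png

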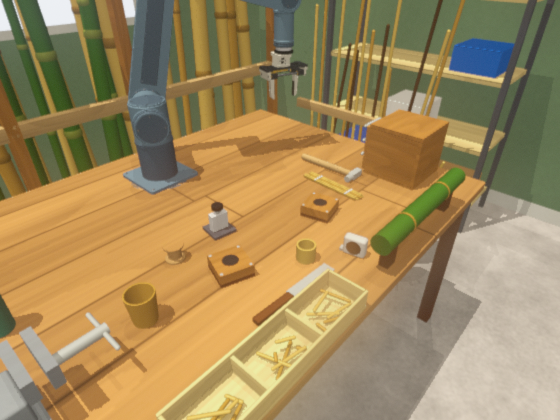

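View pics/topz.png

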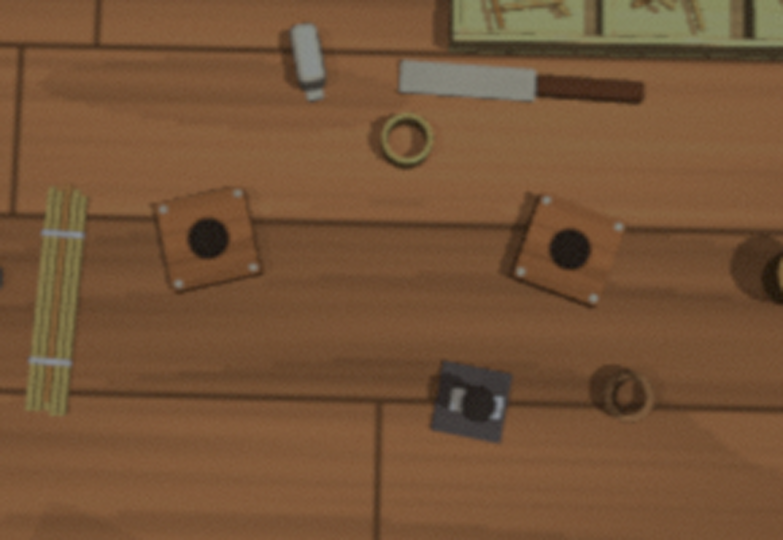

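The top view shows the gauge's dark foot near (470,400) in the zoom, with the barrel wide left to right. The rests are at (208,238) and (570,250), each with a black disc. Next I'll measure their poses.

```bash
cat >> h.py <<'E'
def atz(c,uv,z):
    K=np.array(c['intrinsics']);R=np.array(c['orientation']);p=np.array(c['position'])
    uv=np.atleast_2d(uv).astype(float)
    r=np.c_[(uv[:,0]-K[0,2])/K[0,0],(uv[:,1]-K[1,2])/K[1,1],np.ones(len(uv))]@R.T
    return p+r*((z-p[2])/r[:,2])[:,None]
def proj(c,P):
    K=np.array(c['intrinsics']);R=np.array(c['orientation']);p=np.array(c['position'])
    q=(np.atleast_2d(P)-p)@R@K.T
    return q[:,:2]/q[:,2:]
def rect(XY):
    (cx,cy),(w,h),a=cv2.minAreaRect((XY[:,:2]*1000).astype(np.float32))
    return round(cx,1),round(cy,1),round(w,1),round(h,1),round(a,1)
E
python3 - <<'E'
from h import *
c,im,d=grab('top')
P,u,v=pts(c,d); 
g=cv2.cvtColor(im,cv2.COLOR_BGR2GRAY)
for x,y in [(.60,-.178),(.602,.207)]:
    m=(abs(P[:,0]-x)<.08)&(abs(P[:,1]-y)<.08)&(P[:,2]>.03)&(P[:,2]<.055)
    Q=atz(c,np.c_[u,v][m],.04); print('rest',m.sum(),np.median(P[m,2]),rect(Q))
    dk=m&(g[v,u]<45); Q=atz(c,np.c_[u,v][dk],.04); print('disc',dk.sum(),Q.mean(0),rect(Q))
m=(abs(P[:,0]-.437)<.06)&(abs(P[:,1]+.08)<.06)
for lo,hi,z in [(.005,.03,.01),(.05,.075,.066),(.08,.11,.094)]:
    k=m&(P[:,2]>lo)&(P[:,2]<hi); Q=atz(c,np.c_[u,v][k],z); print(z,k.sum(),Q.mean(0),rect(Q),np.median(P[k,2]))
# foot by colour: low saturation
hsv=cv2.cvtColor(im,cv2.COLOR_BGR2HSV)
k=m&(hsv[v,u,1]<90); Q=atz(c,np.c_[u,v][k],.01);print('col',k.sum(),rect(Q))
w,_,_=grab('wrist','w0.png')
print(arm.get_calibration('wrist'))
E
```

```text
rest 1117 0.03995081490659835 (602.3, -178.8, 96.8, 97.1, 70.9)
disc 159 [ 0.60220261 -0.18007038  0.04      ] (602.2, -179.8, 38.6, 39.4, 45.8)
rest 1092 0.0397374945384551 (605.1, 208.8, 96.8, 96.5, 13.5)
disc 162 [0.60501555 0.20865718 0.04      ] (604.8, 208.9, 40.9, 37.8, 2.0)
0.01 505 [ 0.43782234 -0.07768531  0.01      ] (437.2, -75.8, 118.5, 111.1, 0.5) 0.009599222683654096
0.066 61 [ 0.43802019 -0.07265684  0.066     ] (437.7, -78.5, 54.6, 23.3, 82.7) 0.06550782319910642
0.094 136 [ 0.43746879 -0.07897639  0.094     ] (437.2, -79.2, 34.6, 33.1, 46.3) 0.09396357391256505
col 674 (437.2, -79.3, 76.1, 75.0, 80.2)
{'intrinsics': array([[323.8703076 ,   0.        , 276.14167733],
       [  0.        , 323.8703076 , 208.55926028],
       [  0.        ,   0.        ,   1.        ]]), 'position': array([0.09165613, 0.54765551, 0.38562772]), 'orientation': array([[ 2.91931231e-01,  9.23110519e-01,  2.50286090e-01],
       [ 9.56438831e-01, -2.81495971e-01, -7.73613645e-02],
       [-9.58563232e-04,  2.61967534e-01, -9.65076211e-01]])}
```

View pics/w0.png

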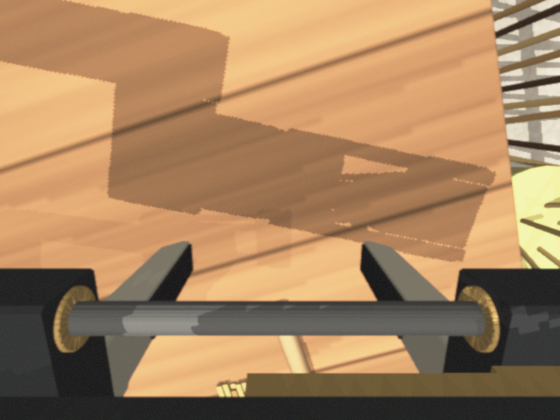

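Foot, barrel and knob all agree on the gauge's pose: (0.437, -0.079), with its y axis at about 80° in the world. The rests come out at A (0.602, -0.179) and B (0.605, 0.209), each with a 97 mm square top at z = 0.040, as they should be.

```bash
cat >> h.py <<'E'
from scipy.spatial.transform import Rotation as Ro
def Rdown(yaw):  # tool x at world angle yaw, z down
    a=np.radians(yaw); x=np.array([np.cos(a),np.sin(a),0]); z=np.array([0,0,-1.]); return np.stack([x,np.cross(z,x),z],1)
def go(pos,yaw,s=None):
    s=s or arm.state(); R=np.array(s['tool_rot']); dp=R.T@(np.array(pos)-s['ee_pos'])
    rv=(Ro.from_matrix(R.T@Rdown(yaw))).as_rotvec(degrees=True)/6
    print('delta',np.round(dp,4).tolist(),'turn',np.round(rv,3).tolist(),'dist',round(float(np.linalg.norm(dp)),3))
def st():
    s=arm.state(); print('t',round(s['time'],2),'pos',np.round(s['ee_pos'],4),'yaw',round(float(np.degrees(np.arctan2(s['tool_rot'][1,0],s['tool_rot'][0,0]))),2),'tilt',np.round(s['tool_rot'][:2,2],4),'F',np.round(s['contact_force'],2),'gap',round(s['finger_gap']*93,1),'q',np.round(s['qpos'],1)); return s
E
python3 - <<'E'
from h import *
go([.4373,-.079,.2],80.5)
E
```

```text
delta [-0.4981, 0.4413, 0.0266] turn [0.0, 0.0, -1.241] dist 0.666
```

>>> {"op": "carry_out", "data": {"delta_pos": [[-0.02,0.018,0],[-0.055,0.048,0],[-0.09,0.08,0.005],[-0.125,0.11,0.005],[-0.16,0.142,0.01],[-0.195,0.173,0.01],[-0.23,0.204,0.015],[-0.265,0.235,0.015],[-0.3,0.266,0.02],[-0.335,0.297,0.02]], "turn": [[0,0,-0.1],[0,0,-0.2],[0,0,-0.3],[0,0,-0.4],[0,0,-0.5],[0,0,-0.6],[0,0,-0.7],[0,0,-0.8],[0,0,-0.9],[0,0,-1.0]], "jaw": 1}}

```text
time: 2.2
ee_pos: [0.3469, 0.1173, 0.2066]
tool_rot: [[0.189, 0.982, 0.001], [0.982, -0.189, 0.0], [0.0, 0.001, -1.0]]
contact_force: [0.6, -0.6, -0.3]
finger_gap: 1.001
```

```bash
python3 - <<'E'
from h import *
st(); go([.4373,-.079,.2],80.5)
E
```

```text
t 2.2 pos [0.3469 0.1173 0.2066] yaw 79.08 tilt [0.0006 0.0001] F [ 0.58 -0.56 -0.27] gap 93.1 q [  1.1  -4.  112.1   0.   71.9 -78. ]
delta [-0.1756, 0.1259, 0.0066] turn [0.005, -0.002, -0.237] dist 0.216
```

>>> {"op": "carry_out", "data": {"delta_pos": [[-0.035,0.025,0.002],[-0.07,0.05,0.003],[-0.105,0.075,0.005],[-0.14,0.1,0.006],[-0.165,0.118,0.0066],[-0.1756,0.1259,0.0066],[-0.1756,0.1259,0.0066],[-0.1756,0.1259,0.0066]], "turn": [[0,0,-0.1],[0,0,-0.2],[0,0,-0.237],[0,0,-0.237],[0,0,-0.237],[0,0,-0.237],[0,0,-0.237],[0,0,-0.237]]}}

```text
time: 3.0
ee_pos: [0.4364, -0.0763, 0.1999]
tool_rot: [[0.166, 0.986, -0.001], [0.986, -0.166, 0.001], [0.001, -0.001, -1.0]]
contact_force: [0.2, -0.2, -0.3]
finger_gap: 1.005
```

```bash
python3 - <<'E'
from h import *
st(); go([.4373,-.079,.037],80.5)
c,im,d=grab('wrist','w1.png')
P,u,v=pts(c,d)
m=(abs(P[:,0]-.437)<.07)&(abs(P[:,1]+.08)<.07)
for lo,hi in [(.006,.03),(.058,.072),(.088,.1)]:
    k=m&(P[:,2]>lo)&(P[:,2]<hi); Q=P[k]; print(k.sum(),rect(Q),np.median(Q[:,2]) if len(Q) else 0)
E
```

```text
t 3.0 pos [ 0.4364 -0.0763  0.1999] yaw 80.47 tilt [-0.0009  0.001 ] F [ 0.17 -0.21 -0.26] gap 93.4 q [ -24.4    5.   104.     0.    71.1 -104.9]
delta [-0.0027, 0.0015, 0.1629] turn [-0.01, -0.008, -0.006] dist 0.163
2600 (437.9, -79.6, 76.2, 75.9, 80.4) 0.0109627722459677
598 (437.7, -79.6, 53.7, 24.3, 80.0) 0.0666399443779633
1345 (437.5, -79.3, 34.9, 34.7, 79.8) 0.0948523882216693
```

View pics/w1.png

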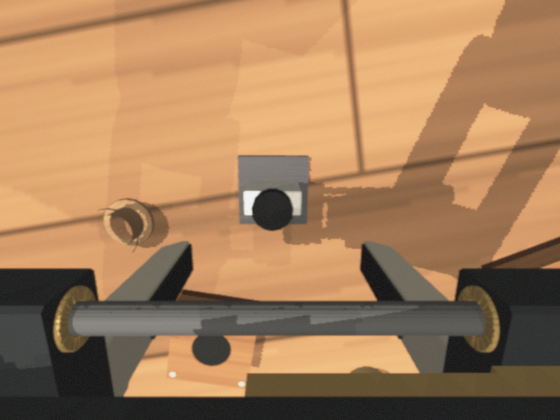

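The wrist camera puts the gauge at (0.4378, -0.0795) with its y axis at 80.2°. In the picture it sits at (273,190), lined up between the fingers. Going down to grip the barrel.

>>> {"op": "carry_out", "data": {"delta_pos": [[-0.0031,0.0021,0.02],[-0.0031,0.0021,0.05],[-0.0031,0.0021,0.08],[-0.0031,0.0021,0.11],[-0.0031,0.0021,0.135],[-0.0031,0.0021,0.152],[-0.0031,0.0021,0.16],[-0.0031,0.0021,0.163],[-0.0031,0.0021,0.163],[-0.0031,0.0021,0.163]], "turn": [[0,0,0.04],[0,0,0.04],[0,0,0.04],[0,0,0.04],[0,0,0.04],[0,0,0.04],[0,0,0.04],[0,0,0.04],[0,0,0.04],[0,0,0.04]]}}

```text
time: 4.05
ee_pos: [0.4392, -0.0806, 0.0379]
tool_rot: [[0.169, 0.986, 0.002], [0.986, -0.169, -0.001], [-0.0, 0.002, -1.0]]
contact_force: [-0.6, -0.1, -0.3]
finger_gap: 1.0
```

```bash
python3 - <<'E'
from h import *
st(); go([.4378,-.0795,.037],80.2)
E
```

```text
t 4.05 pos [ 0.4392 -0.0806  0.0379] yaw 80.26 tilt [ 0.0016 -0.0007] F [-0.6  -0.07 -0.34] gap 93.0 q [ -24.8   17.6  115.4    0.    46.9 -105. ]
delta [0.0009, -0.0016, 0.0009] turn [0.016, 0.004, 0.011] dist 0.002
```

>>> {"op": "carry_out", "data": {"delta_pos": [[0,0,0.0],[0,0,0.0],[0,0,0.0],[0,0,0.0],[0,0,0.0],[0,0,0.0],[0,0,0.0],[0,0,0.0]], "turn": [[0,0,0],[0,0,0],[0,0,0],[0,0,0],[0,0,0],[0,0,0],[0,0,0],[0,0,0]], "jaw": -1, "force": 30}}

```text
time: 4.85
ee_pos: [0.4386, -0.0805, 0.0371]
tool_rot: [[0.17, 0.986, 0.0], [0.986, -0.17, 0.0], [0.0, 0.0, -1.0]]
contact_force: [-0.2, 0.9, 0.9]
finger_gap: 0.58
```

```bash
python3 - <<'E'
from h import *
st()
E
```

```text
t 4.85 pos [ 0.4386 -0.0805  0.0371] yaw 80.23 tilt [0.     0.0001] F [-0.18  0.89  0.88] gap 53.9 q [ -24.8   17.7  115.4    0.    46.9 -105. ]
```

>>> {"op": "carry_out", "data": {"delta_pos": [[0,0,-0.005],[0,0,-0.015],[0,0,-0.035],[0,0,-0.06],[0,0,-0.085],[0,0,-0.105],[0,0,-0.115],[0,0,-0.12],[0,0,-0.12]], "turn": [[0,0,0],[0,0,0],[0,0,0],[0,0,0],[0,0,0],[0,0,0],[0,0,0],[0,0,0],[0,0,0]]}}

```text
time: 5.75
ee_pos: [0.4384, -0.0806, 0.1571]
tool_rot: [[0.17, 0.986, 0.0], [0.986, -0.17, -0.0], [-0.0, 0.0, -1.0]]
contact_force: [0.5, 0.0, -6.1]
finger_gap: 0.578
```

```bash
python3 - <<'E'
from h import *
st(); go([.602,-.179,.157],71)
c,im,d=grab('wrist','w2.png')
P,u,v=pts(c,d)
x,y=.602,-.179
m=(abs(P[:,0]-x)<.07)&(abs(P[:,1]-y)<.07)&(P[:,2]>.03)&(P[:,2]<.052)
print(m.sum(),rect(P[m]),np.median(P[m,2]))
g=cv2.cvtColor(im,cv2.COLOR_BGR2GRAY)
m=m&(g[v,u]<50); print(rect(P[m]),P[m].mean(0))
E
```

```text
t 5.75 pos [ 0.4384 -0.0806  0.1571] yaw 80.23 tilt [ 0.0001 -0.0001] F [ 0.49  0.04 -6.1 ] gap 53.7 q [ -24.8    7.7  107.4   -0.    64.9 -105. ]
delta [-0.0693, 0.1779, 0.0001] turn [0.001, 0.0, 1.539] dist 0.191
1711 (581.9, -157.8, 65.5, 44.8, 79.3) 0.04095343263437984
(0.0, 0.0, 0.0, 0.0, 0.0) [nan nan nan]<stdin>:9: RuntimeWarning: Mean of empty slice.
  ret = um.true_divide(
```

View pics/w2.png

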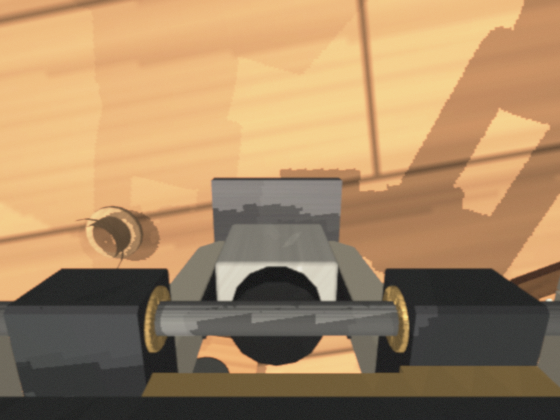

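The gauge hangs upright between the pads, with the knob at (275,310) under the palm and about 5.8 N of extra weight. Carrying it to rest A, lined up with the block.

```bash
python3 - <<'E'
from h import *
go([.6034,-.180,.157],71)
E
```

```text
delta [-0.0701, 0.1798, -0.0007] turn [-0.011, -0.002, 1.539] dist 0.193
```

>>> {"op": "carry_out", "data": {"delta_pos": [[-0.005,0.012,0],[-0.015,0.038,0],[-0.028,0.072,0],[-0.041,0.106,0],[-0.054,0.139,0],[-0.064,0.164,0],[-0.069,0.176,0],[-0.0701,0.1798,0],[-0.0701,0.1798,0],[-0.0701,0.1798,0]], "turn": [[0,0,0.1],[0,0,0.3],[0,0,0.6],[0,0,0.9],[0,0,1.2],[0,0,1.4],[0,0,1.5],[0,0,1.54],[0,0,1.54],[0,0,1.54]]}}

```text
time: 6.8
ee_pos: [0.6031, -0.1796, 0.1561]
tool_rot: [[0.325, 0.946, -0.002], [0.946, -0.325, 0.001], [0.0, -0.002, -1.0]]
contact_force: [-0.4, 0.5, -5.6]
finger_gap: 0.58
```

```bash
python3 - <<'E'
from h import *
st(); go([.6034,-.180,.0775],71)
c,im,d=grab('wrist','w3.png')
E
```

```text
t 6.8 pos [ 0.6031 -0.1796  0.1561] yaw 71.01 tilt [-0.002   0.0011] F [-0.37  0.5  -5.57] gap 53.9 q [-26.7  25.9  81.9   0.   72.3 -97.7]
delta [-0.0002, 0.0006, 0.0786] turn [-0.021, -0.004, 0.001] dist 0.079
```

View pics/w3.png

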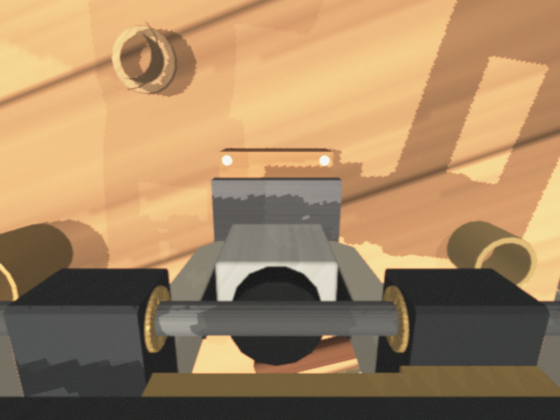

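The rest's back edge runs from 222 to 333 px and the foot from 213 to 340 px, so both are centred near column 277 and parallel. Lowering to about 3 mm above the rest, then checking front to back.

>>> {"op": "carry_out", "data": {"delta_pos": [[0,0.0003,0.008],[0,0.0003,0.022],[0,0.0003,0.038],[0,0.0003,0.053],[0,0.0003,0.065],[0,0.0003,0.072],[0,0.0003,0.075],[0,0.0003,0.075],[0,0.0003,0.075]], "turn": [[0,0,0],[0,0,0],[0,0,0],[0,0,0],[0,0,0],[0,0,0],[0,0,0],[0,0,0],[0,0,0]]}}

```text
time: 7.75
ee_pos: [0.6046, -0.1805, 0.0827]
tool_rot: [[0.326, 0.945, 0.001], [0.945, -0.326, -0.001], [-0.0, 0.001, -1.0]]
contact_force: [0.4, -0.5, -5.4]
finger_gap: 0.58
```

```bash
python3 - <<'E'
from h import *
st()
c,im,d=grab('wrist','w4.png')
cv2.imwrite('pics/w4z.png',cv2.resize(im[100:300,160:400],None,fx=3,fy=3,interpolation=cv2.INTER_CUBIC))
P,u,v=pts(c,d)
x,y=.602,-.179
m=(abs(P[:,0]-x)<.08)&(abs(P[:,1]-y)<.08)
for lo,hi in [(.034,.046),(.048,.058),(.1,.114)]:
    k=m&(P[:,2]>lo)&(P[:,2]<hi); print(lo,k.sum(),rect(P[k]),np.median(P[k,2]))
    # along tool y
    R=arm.state()['tool_rot']; e=arm.state()['ee_pos']; Q=(P[k]-e)@R; print(np.percentile(Q[:,:2],[.5,1,99,99.5],axis=0).round(4).tolist())
E
```

```text
t 7.75 pos [ 0.6046 -0.1805  0.0827] yaw 71.0 tilt [ 0.0011 -0.0006] F [ 0.4  -0.54 -5.44] gap 53.9 q [-26.7  29.9  86.6  -0.   63.5 -97.7]
0.034 4357 (584.8, -173.4, 96.4, 56.5, 71.0) 0.040930528599678495
[[-0.0475, -0.0494], [-0.0474, -0.0493], [0.0479, 0.0049], [0.0481, 0.0057]]
0.048 6386 (585.8, -173.4, 76.4, 38.2, 71.0) 0.05639574922596047
[[-0.0371, -0.0391], [-0.0368, -0.0391], [0.038, -0.0032], [0.0383, -0.0024]]
0.1 4502 (601.2, -178.7, 84.8, 20.0, 70.9) 0.11161323675911959
[[-0.0406, -0.0135], [-0.0398, -0.0134], [0.0409, 0.0051], [0.0417, 0.0055]]
```

View pics/w4z.png

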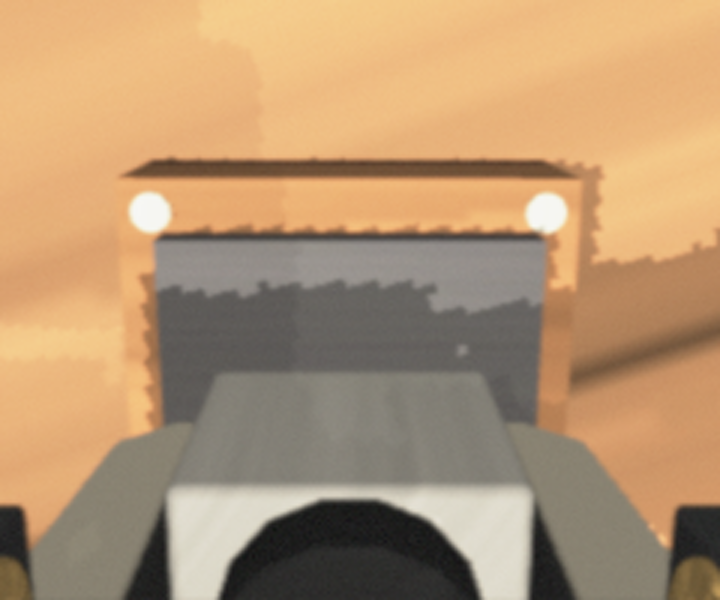

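The foot is centred on the rest within about 0.5 mm: in the tool frame the rest's middle is (0.3, -1.4) mm and the foot's is (0.6, -1.1) mm. Setting it down.

>>> {"op": "carry_out", "data": {"delta_pos": [[0,0,0.002],[0,0,0.004],[0,0,0.005],[0,0,0.0055],[0,0,0.0055],[0,0,0.0055]], "turn": [[0,0,0],[0,0,0],[0,0,0],[0,0,0],[0,0,0],[0,0,0]]}}

```text
time: 8.4
ee_pos: [0.6042, -0.1803, 0.0771]
tool_rot: [[0.326, 0.946, 0.0], [0.946, -0.326, -0.0], [-0.0, 0.0, -1.0]]
contact_force: [-1.4, 0.9, 0.8]
finger_gap: 0.581
```

```bash
python3 - <<'E'
from h import *
st()
E
```

```text
t 8.4 pos [ 0.6042 -0.1803  0.0771] yaw 71.0 tilt [ 0.0003 -0.0002] F [-1.36  0.89  0.8 ] gap 54.0 q [-26.7  30.2  86.9  -0.   62.9 -97.7]
```

>>> {"op": "carry_out", "data": {"delta_pos": [[0,0,0],[0,0,0],[0,0,0],[0,0,0],[0,0,0],[0,0,0]], "turn": [[0,0,0],[0,0,0],[0,0,0],[0,0,0],[0,0,0],[0,0,0]], "jaw": 1}}

```text
time: 9.0
ee_pos: [0.6042, -0.1803, 0.0766]
tool_rot: [[0.326, 0.945, 0.0], [0.945, -0.326, -0.0], [-0.0, 0.0, -1.0]]
contact_force: [-0.1, 0.5, -0.0]
finger_gap: 0.99
```

>>> {"op": "carry_out", "data": {"delta_pos": [[0,0,-0.005],[0,0,-0.02],[0,0,-0.045],[0,0,-0.07],[0,0,-0.09],[0,0,-0.1],[0,0,-0.1],[0,0,-0.1]], "turn": [[0,0,0],[0,0,0],[0,0,0],[0,0,0],[0,0,0],[0,0,0],[0,0,0],[0,0,0]]}}

```text
time: 9.8
ee_pos: [0.6038, -0.1801, 0.1758]
tool_rot: [[0.326, 0.945, -0.001], [0.945, -0.326, 0.0], [0.0, -0.001, -1.0]]
contact_force: [-0.9, -0.3, -0.1]
finger_gap: 1.0
```

```bash
cat >> h.py <<'E'
def chk(fn,cam='wrist',x=.602,y=-.179):
    s=st(); c,im,d=grab(cam,fn); P,u,v=pts(c,d)
    m=(abs(P[:,0]-x)<.08)&(abs(P[:,1]-y)<.08)
    for lo,hi,n in [(.034,.045,'rest'),(.047,.058,'foot'),(.1,.112,'barrel'),(.113,.142,'knob')]:
        k=m&(P[:,2]>lo)&(P[:,2]<hi)
        if k.sum()>20: print(n,k.sum(),rect(P[k]),round(float(np.median(P[k,2])),4))
E
python3 - <<'E'
from h import *
chk('w5.png'); chk('t5.png','top')
E
```

```text
t 9.8 pos [ 0.6038 -0.1801  0.1758] yaw 70.99 tilt [-0.0009  0.0004] F [-0.87 -0.31 -0.06] gap 93.0 q [-26.7  25.   80.4  -0.   74.6 -97.7]
rest 3134 (603.7, -180.0, 96.3, 96.3, 71.0) 0.0409
foot 3457 (603.6, -179.5, 76.1, 76.4, 71.0) 0.0509
barrel 919 (602.9, -179.3, 53.8, 23.9, 70.5) 0.1067
knob 2321 (603.2, -179.2, 35.5, 34.8, 25.4) 0.1348
t 9.85 pos [ 0.6035 -0.18    0.1753] yaw 70.99 tilt [-0.0019  0.0009] F [-1.13  0.9   0.19] gap 93.2 q [-26.7  25.1  80.4  -0.   74.6 -97.7]
rest 164 (602.3, -179.2, 95.9, 95.4, 70.8) 0.0397
foot 123 (602.1, -178.5, 75.0, 76.5, 70.1) 0.0509
```

View pics/w5.png

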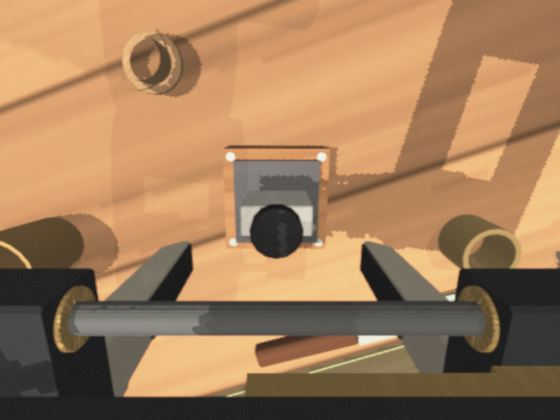

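The gauge stands flat and centred on rest A: foot middle (603.6, -179.5) mm against block middle (603.7, -180.0) mm, knob top at z = 0.134. I'll shut the fingers and push the knob from above with the fingertips.

>>> {"op": "carry_out", "data": {"delta_pos": [[0.0006,0,0],[0.0006,0,0],[0.0006,0,0],[0.0006,0,0],[0.0006,0,0],[0.0006,0,0.005],[0.0006,0,0.015],[0.0006,0,0.024],[0.0006,0,0.028],[0.0006,0,0.028]], "turn": [[0,0,0],[0,0,0],[0,0,0],[0,0,0],[0,0,0],[0,0,0],[0,0,0],[0,0,0],[0,0,0],[0,0,0]], "jaw": -1, "force": 20}}

```text
time: 10.9
ee_pos: [0.6037, -0.1794, 0.1471]
tool_rot: [[0.326, 0.945, -0.002], [0.945, -0.326, 0.001], [0.0, -0.002, -1.0]]
contact_force: [1.0, -0.8, -0.9]
finger_gap: 0.187
```

```bash
python3 - <<'E'
from h import *
st()
E
```

```text
t 10.9 pos [ 0.6037 -0.1794  0.1471] yaw 70.99 tilt [-0.0022  0.0011] F [ 0.95 -0.76 -0.9 ] gap 17.4 q [-26.7  26.4  82.5  -0.   71.3 -97.7]
```

>>> {"op": "carry_out", "data": {"delta_pos": [[0,0,0],[0,0,0],[0,0,0],[0,0,0]], "turn": [[0,0,0],[0,0,0],[0,0,0],[0,0,0]]}}

```text
time: 11.3
ee_pos: [0.6045, -0.1798, 0.1489]
tool_rot: [[0.326, 0.945, 0.001], [0.945, -0.326, -0.0], [-0.0, 0.001, -1.0]]
contact_force: [0.3, -0.4, 0.1]
finger_gap: 0.007
```

```bash
python3 - <<'E'
from h import *
st()
c,im,d=grab('wrist','w6.png')
E
```

```text
t 11.3 pos [ 0.6045 -0.1798  0.1489] yaw 71.0 tilt [ 0.0006 -0.0003] F [ 0.29 -0.36  0.07] gap 0.7 q [-26.7  26.2  82.4  -0.   71.3 -97.7]
```

View pics/w6.png

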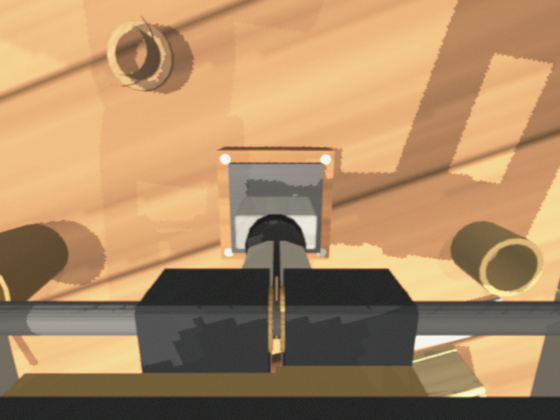

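The shut fingers stand over the middle of the knob (275,235). Pushing in small steps.

>>> {"op": "carry_out", "data": {"delta_pos": [[0,0,0.002],[0,0,0.004],[0,0,0.006],[0,0,0.007],[0,0,0.008],[0,0,0.009],[0,0,0.009],[0,0,0.009]], "turn": [[0,0,0],[0,0,0],[0,0,0],[0,0,0],[0,0,0],[0,0,0],[0,0,0],[0,0,0]]}}

```text
time: 12.15
ee_pos: [0.6043, -0.1797, 0.1399]
tool_rot: [[0.326, 0.945, 0.0], [0.945, -0.326, -0.0], [-0.0, 0.0, -1.0]]
contact_force: [-1.4, 0.4, 4.3]
finger_gap: 0.004
```

```bash
python3 - <<'E'
from h import *
st()
E
```

```text
t 12.15 pos [ 0.6043 -0.1797  0.1399] yaw 71.0 tilt [ 0.0001 -0.0001] F [-1.43  0.44  4.33] gap 0.4 q [-26.7  26.7  83.   -0.   70.3 -97.7]
```

>>> {"op": "carry_out", "data": {"delta_pos": [[0,0,0.0005],[0,0,0.001],[0,0,0.0015],[0,0,0.0015],[0,0,0.0015],[0,0,0.0015]], "turn": [[0,0,0],[0,0,0],[0,0,0],[0,0,0],[0,0,0],[0,0,0]]}}

```text
time: 12.75
ee_pos: [0.6044, -0.1797, 0.1383]
tool_rot: [[0.326, 0.945, 0.0], [0.945, -0.326, -0.0], [-0.0, 0.0, -1.0]]
contact_force: [-2.2, -0.6, 4.9]
finger_gap: 0.006
```

```bash
python3 - <<'E'
from h import *
st()
E
```

```text
t 12.75 pos [ 0.6044 -0.1797  0.1383] yaw 71.0 tilt [ 0.0002 -0.0001] F [-2.19 -0.63  4.91] gap 0.5 q [-26.7  26.8  83.1   0.   70.1 -97.7]
```

>>> {"op": "carry_out", "data": {"delta_pos": [[0,0,0.0005],[0,0,0.001],[0,0,0.0015],[0,0,0.0015],[0,0,0.0015],[0,0,0.0015]], "turn": [[0,0,0],[0,0,0],[0,0,0],[0,0,0],[0,0,0],[0,0,0]]}}

```text
time: 13.35
ee_pos: [0.6044, -0.1797, 0.1368]
tool_rot: [[0.326, 0.945, 0.0], [0.945, -0.326, -0.0], [-0.0, 0.0, -1.0]]
contact_force: [-1.7, -0.4, 4.8]
finger_gap: 0.005
```

```bash
python3 - <<'E'
from h import *
st()
E
```

```text
t 13.35 pos [ 0.6044 -0.1797  0.1368] yaw 71.0 tilt [ 0.0001 -0.0001] F [-1.68 -0.37  4.84] gap 0.5 q [-26.7  26.8  83.2  -0.   69.9 -97.7]
```

At about 5 mm of travel the force is still only 4.8 N, where sound rubber would give 15 N or so. So this rubber is yielding. Carrying on towards the stop.

>>> {"op": "carry_out", "data": {"delta_pos": [[0,0,0.001],[0,0,0.002],[0,0,0.003],[0,0,0.004],[0,0,0.005],[0,0,0.0055],[0,0,0.0055],[0,0,0.0055]], "turn": [[0,0,0],[0,0,0],[0,0,0],[0,0,0],[0,0,0],[0,0,0],[0,0,0],[0,0,0]]}}

```text
time: 14.15
ee_pos: [0.6044, -0.1797, 0.1316]
tool_rot: [[0.326, 0.945, 0.0], [0.945, -0.326, -0.0], [-0.0, 0.0, -1.0]]
contact_force: [-2.8, 0.9, 6.3]
finger_gap: 0.003
```

>>> {"op": "carry_out", "data": {"delta_pos": [[0,0,0.0005],[0,0,0.001],[0,0,0.0015],[0,0,0.0015],[0,0,0.0015]], "turn": [[0,0,0],[0,0,0],[0,0,0],[0,0,0],[0,0,0]]}}

```text
time: 14.65
ee_pos: [0.6044, -0.1797, 0.1303]
tool_rot: [[0.326, 0.945, 0.0], [0.945, -0.326, -0.0], [-0.0, 0.0, -1.0]]
contact_force: [-2.9, 1.4, 7.9]
finger_gap: 0.003
```

```bash
python3 - <<'E'
from h import *
st()
E
```

```text
t 14.65 pos [ 0.6044 -0.1797  0.1303] yaw 71.0 tilt [ 0.0004 -0.0003] F [-2.86  1.41  7.9 ] gap 0.3 q [-26.7  27.2  83.7  -0.   69.1 -97.7]
```

>>> {"op": "carry_out", "data": {"delta_pos": [[0,0,0.0003],[0,0,0.0006],[0,0,0.001],[0,0,0.001],[0,0,0.001]], "turn": [[0,0,0],[0,0,0],[0,0,0],[0,0,0],[0,0,0]]}}

```text
time: 15.15
ee_pos: [0.6044, -0.1797, 0.1302]
tool_rot: [[0.326, 0.946, 0.001], [0.946, -0.326, -0.001], [-0.0, 0.001, -1.0]]
contact_force: [-3.7, 2.4, 11.2]
finger_gap: 0.007
```

```bash
python3 - <<'E'
from h import *
st(); chk('w7.png')
E
```

```text
t 15.15 pos [ 0.6044 -0.1797  0.1302] yaw 71.0 tilt [ 0.0009 -0.0006] F [-3.71  2.38 11.24] gap 0.6 q [-26.7  27.2  83.7  -0.   69.  -97.7]
t 15.15 pos [ 0.6044 -0.1797  0.1302] yaw 71.0 tilt [ 0.0009 -0.0006] F [-3.71  2.38 11.24] gap 0.6 q [-26.7  27.2  83.7  -0.   69.  -97.7]
rest 4038 (603.2, -179.8, 96.4, 95.4, 70.9) 0.0409
foot 4511 (603.7, -179.5, 76.2, 76.9, 71.0) 0.0509
barrel 1317 (600.7, -178.5, 54.1, 29.7, 70.9) 0.1067
knob 1910 (595.4, -177.1, 35.4, 19.5, 74.2) 0.1231
```

The stop is reached: 1 mm more of command moved the tool by nothing and the force went up to 11 N. The camera has the knob top 11.7 mm lower than before (0.1348 to 0.1231). A slight extra push to be sure, then letting the knob up.

>>> {"op": "carry_out", "data": {"delta_pos": [[0,0,0.0005],[0,0,0.0008],[0,0,0.0008],[0,0,0.0008]], "turn": [[0,0,0],[0,0,0],[0,0,0],[0,0,0]]}}

```text
time: 15.6
ee_pos: [0.6045, -0.1798, 0.1301]
tool_rot: [[0.326, 0.946, 0.001], [0.946, -0.326, -0.001], [-0.0, 0.002, -1.0]]
contact_force: [-5.7, 2.3, 16.4]
finger_gap: 0.004
```

>>> {"op": "carry_out", "data": {"delta_pos": [[0,0,-0.003],[0,0,-0.007],[0,0,-0.012],[0,0,-0.018],[0,0,-0.028],[0,0,-0.045],[0,0,-0.065],[0,0,-0.085],[0,0,-0.1],[0,0,-0.1]], "turn": [[0,0,0],[0,0,0],[0,0,0],[0,0,0],[0,0,0],[0,0,0],[0,0,0],[0,0,0],[0,0,0],[0,0,0]]}}

```text
time: 16.6
ee_pos: [0.6057, -0.1804, 0.2307]
tool_rot: [[0.326, 0.945, 0.005], [0.945, -0.326, -0.002], [-0.001, 0.005, -1.0]]
contact_force: [0.6, 0.1, -0.3]
finger_gap: 0.009
```

```bash
python3 - <<'E'
from h import *
chk('w8.png'); chk('t8.png','top')
E
```

```text
t 16.6 pos [ 0.6057 -0.1804  0.2307] yaw 71.0 tilt [ 0.0047 -0.0023] F [ 0.57  0.14 -0.28] gap 0.8 q [-26.7  23.   75.8   0.   81.  -97.7]
rest 2416 (603.6, -180.0, 96.1, 96.0, 70.9) 0.0409
foot 2643 (603.5, -179.4, 76.1, 76.2, 71.0) 0.0509
barrel 598 (603.1, -179.4, 54.3, 23.7, 71.1) 0.1067
knob 1499 (603.2, -179.4, 34.6, 35.1, 72.2) 0.1348
t 16.65 pos [ 0.605  -0.1801  0.229 ] yaw 70.99 tilt [ 0.0024 -0.0012] F [-1.28 -0.03 -0.49] gap 0.5 q [-26.7  23.   75.9  -0.   80.9 -97.7]
rest 205 (602.5, -179.1, 96.2, 96.7, 71.1) 0.0403
foot 148 (598.7, -178.1, 78.2, 80.3, 65.5) 0.0504
```

View pics/w8.png

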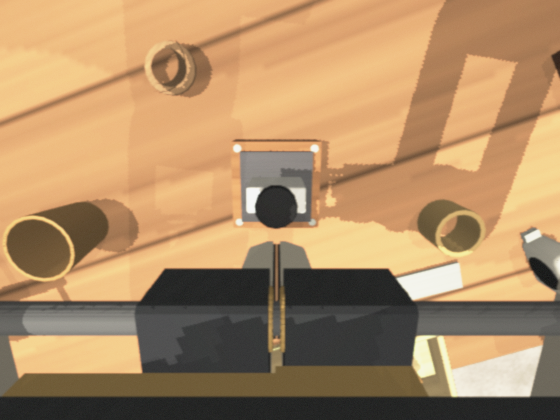

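The gauge stands centred at (275,180) with the knob back at full height (0.1348), and nothing touches it. I'll check that the other things haven't moved, then hand in.

```bash
python3 - <<'E'
from h import *
c,im,d=grab('top','t9.png'); P,u,v=pts(c,d)
o=np.load('top0.npz'); P0,u0,v0=pts(o,o['d'])
for n,x,y,r in [('offcut',.722,-.003,.045),('spool',.449,-.248,.045),('cup',.58,-.424,.06),('tape',.81,.09,.06),('knife',.787,-.12,.16)]:
    out=[]
    for Q in (P0,P):
        k=(np.hypot(Q[:,0]-x,Q[:,1]-y)<r)&(Q[:,2]>.007); out.append(np.round(Q[k].mean(0)[:2],4).tolist())
    print(n,out)
st(); print(arm.finish_job())
E
```

```text
offcut [[0.7165, -0.0027], [0.7183, -0.0031]]
spool [[0.445, -0.2437], [0.4528, -0.2476]]
cup [[0.5785, -0.4284], [0.5778, -0.4329]]
tape [[0.8032, 0.105], [0.8035, 0.1043]]
knife [[0.8346, -0.1315], [0.805, -0.13]]
t 16.75 pos [ 0.604  -0.1796  0.227 ] yaw 70.99 tilt [-0.001   0.0005] F [-0.34 -0.49  0.14] gap 0.2 q [-26.7  23.1  76.   -0.   80.9 -97.7]
the job is handed in; nothing more can be done
None
```

The perished rest is the one at about (0.603, -0.180), and the gauge is left standing in the middle of it. I handed the job in at 16.75 s.

**What I did:** I carried the gauge by its barrel to that rest, stood it in the middle and let go. I then pushed the knob down from above with the shut fingertips, rather than pinching it, and let it up again. I did not test the other rest, because the first one gave the full perished reading.

**Reading:** the knob went down about 12 mm to its stop, so the pin sank about 10 mm. The force stayed near 5 N at 5 mm of travel, where sound rubber would have given roughly 15 N. It was 7.9 N on reaching the stop, and I pressed to 16 N there to be sure.

**Last checks:**
- **Gauge:** the foot is within about 0.6 mm of the middle of the block and lined up with it. The knob is back at full height, and the gripper was shut about 85 mm above it, touching nothing.
- **Offcut and tape:** their positions agree with the start within 2 mm.
- **Spool, cup and knife:** my rough check of averaged depth points did not agree well, differing by 9, 5 and 30 mm. I put that down to the arm now blocking part of the top camera's view. I did not confirm it separately, but the tool never came near them and no contact showed in the force readings I took.
- **Splints and mallet:** I did not re-measure these. The arm only crossed near that side at about 0.2 m height on the way to the gauge.

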